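# Lower the tilting carving rest

### The job

The small tilting carving rest on the bench is propped up by its ratchet. With a fingertip, press the thumb pad of the steel pawl all the way down so that the pawl swings clear of the teeth, then push the raised wooden board down until it lies flat on its base. Leave the pawl swung free, and do not lift the board or disturb the mallet, wood blank, jar and gouge standing around.

Things in the scene. Friction and masses are not known exactly. Their poses are not given: they have to be found in the camera images.
- stand: Fixed plywood base of the carving rest, 290 mm (x) by 190 mm (y), 18 mm thick. Origin: centre of its underside, on the bench; z up. The ratchet (steel quadrant on the board's side, pawl above it) lies in the plane y = -66 mm. Apart from the raised board, nothing of it is over 122 mm high (140 mm with the pawl free). Steel pawl post at y = -79 to -88 mm, x = 64 to 86 mm, 102 mm high.
- rest_hinge (a point): Point on the board's hinge line, mid-width of the board: at x = +30, y = +15.5, z = 30 mm in the stand's frame. The hinge line runs along the stand's y; the board reaches from it towards the stand's -x.
- rest (a joint): Tilt of the pale board, rad: 0 = flat on the base, about 0.5 to 0.9 at the start. Board 165 mm long from the hinge line, 138 mm wide, 18 mm thick, centred on the hinge axis: flat, its top is 39 mm above the bench. Dark 12 mm high fence at the hinge. Stiff hinge: it stays where left; 3 to 6 N down near the free edge moves it once the pawl is free; till then it has only about 0.15 rad of play.
- rest_push (a point): Point on the board's upper face, mid-width, 25 mm from the free edge (140 mm from the hinge line, 9 mm above the board's middle plane): where to push. Moves with the board; its z axis is the upper face's outward normal.
- pawl (a joint): Turn of the dark steel pawl, a rocker 125 mm long pivoted along the stand's y at x = +75, z = 92 mm of the stand. Rad: 0 = engaged (0 to 0.04 at the start), 0.40 = stop, pad fully down. Its nose sits between the teeth and is clear of them above about 0.25. Stiff pivot, no spring: it stays where left. About 4 to 5 N on the pad moves it.
- pawl_pad (a point): Centre of the top face of the pawl's flat thumb pad (36 mm along the stand's x, 28 mm along its y), at the end away from the teeth, 55 mm beyond the pivot and 24 mm above it: about 116 mm above the bench when engaged. Moves with the pawl: fully pressed it is 23 mm lower and 5 mm further in the stand's +x.
- mallet: Bystander: turned wooden carving mallet standing on its head, 72 mm across, 162 mm high; loose. Origin: centre of its underside.
- blank: Bystander: upright pale wood blank, 50 by 60 by 100 mm; loose. Origin: centre of its underside.
- jar: Bystander: amber glass jar with a steel cap, 60 mm across, 80 mm high; loose. Origin: centre of its underside.
- gouge: Bystander: carving gouge lying on the bench, about 215 mm long along its x, handle 26 mm thick; loose. Origin: near its middle, at bench height.

How it is judged:
On the way, in this order (a step that is already met when the one before it is completed fails the run):
1. the pawl is pressed clear of the teeth while the board is still up (value of joint pawl above 0.27 rad and value of joint rest above 0.4 rad), for 0.1 s.
2. the board is pushed down flat (value of joint rest below 0.04 rad), for 0.2 s.
At the end, for the whole second after the job is handed in: The board lies flat (tilt under 0.04 rad), the pawl is still swung free (over 0.27 rad), and mallet, blank, jar and gouge are within 20 mm of where they stood (value of joint rest below 0.04 rad and value of joint pawl above 0.27 rad and distance of each of mallet, blank, jar, gouge from where it was at the start of the episode below 0.02 m); the robot touches nothing.
It fails at once if the board is lifted: past 0.98 rad, or tilting upwards faster than 0.5 rad/s (value of joint rest above 0.98 rad or (velocity of joint rest above 0.5 rad/s and value of joint rest above 0.1 rad)).
It fails at once if a bystander is pushed, carried or lifted more than 20 mm (distance of any of mallet, blank, jar, gouge from where it was at the start of the episode above 0.02 m).
It fails at once if a bystander is knocked over (angle between any of mallet, blank, jar's own z axis and vertical above 0.5 rad).
It fails at once if the board is forced down past the teeth with the pawl still engaged (value of joint pawl below 0.15 rad and value of joint rest below 0.42 rad).
It also fails if it takes over 38 s, if anything falls off the work surface, if the arm or the gripper's body presses on something with over 40 N, if the wrist force passes 120 N, or if a joint passes its speed limit or range.

### The arm

A 6-joint arm with a two-finger parallel gripper is mounted at the origin on the work surface. World frame = base frame: x ahead of the robot, y to its left, z up, the work surface at z = 0. Lengths are in m, angles in rad, forces in N, time in s.
With the tool pointing down it reaches from about 0.3 to 0.875 m from the base axis. Payload 6.4 kg.
Tool frame: the origin (TCP) lies between the finger pads; the fingertips stand 19 mm ahead of it and the grasp point (between the pads) is the TCP; z points along the fingers, y is the direction in which the jaws open and shut (so a half turn about z gives the same grasp; the last joint's range is limited). The gripper opens to 85 mm and grips with 20 to 120 N. Pads are 22 mm wide; open, the fingers measure 114 mm over their backs; the gripper's body (76 mm by 85 mm) begins 54 mm behind the grasp point. The pads swing forward as they close: fully open they stand 13 mm farther back than shut.
Start: joints at [1.004, 0.181, 1.607, -0, 1.354, -0.206], TCP at [0.203, 0.538, 0.25] pointing down, gripper open.
Joint ranges: [-2.99, 2.99], [-0.89, 2.07], [0.3, 2.58], [-1.14, 4.28], [0, 2.63], [-3.12, 3.12]. Speed limits (rad/s): [2.57, 2.57, 3.01, 3.14, 3.14, 3.14].

### API

Orientations are given as a unit quaternion [w, x, y, z].
In Python, from bench import * gives the robot as it stands.
- The arm moves only by the tool apply_moves, never from a script. Its argument "moves" is a list that holds one entry, the list of rows, each a list of 7 numbers: the shift along the tool's x, y, z in cm, then the turn, a rotation vector about the tool's x, y, z in rad, then the opening, from 0 (shut) to 1 (fully open). A call has 1 to 8 rows; each row is the pose to reach, as a shift and turn from the pose commanded when the call began, along the tool's axes at that moment; what a row does not reach only later rows make up. A row lasts 1/10 s, in which the tool goes at most 50 mm and 8.59 degrees, less where a joint would pass 70% of its speed; a pose out of reach is approached as far as the arm can. A call with a gripper value outside its range is refused whole. The fingers move at their own pace and stop on an object; the grip force is fixed at half the most. Time passes only in rows, so rows that repeat a pose let the fingers close. It gives the time, the measured TCP pose, the force and the opening at its end, in the units of the state.
- get_obs(): the state, without advancing time (a new reading comes with each control period).
- camera(name): name is "scene" or "top"; returns the picture (420x560x3 uint8, red, green, blue); there is no depth.
- get_calibration(name): a dict with "vertical_fov" (degrees; the focal length in pixels is half the picture's height over the tangent of half this angle, whatever the lens; pixels are square), "cx", "cy" (the principal point, pixels), "k1" (the pictures are not rectified: a ray, as slopes to the right and down, at radius r is drawn at 1 + k1 r^2 times it, then the intrinsics apply), "R" (3x3) and "t" (3): a world point X has camera coordinates R X + t. Camera axes: x right, y down, z forward; pixel columns grow to the right and rows downward; lengths in m; the calibration is good to about 2 mm. A picture is of the moment at which its call begins. get_calibration takes no time and is no camera call.
- hand_in(): hands the job in, once; it reports no verdict.
The state is a dict: "time_s": time; "q": joint angles; "dq": joint speeds; "joint_efforts": joint torques, N m; "eef_pos": TCP position; "eef_rot": TCP orientation; "wrist_force": force on the tool from outside, world axes, zero at the start; "torque": the same for the moment, N m; "opening": opening from 0.0 (shut) to 1.0 (fully open).
Only numpy, scipy, OpenCV 4.12 (cv2) and the standard library are available. Lean on these libraries where they do the work, as an engineer would, in place of code of your own. Each camera call takes 0.05 s, during which the arm holds its last target. There are 200 camera calls.

## Working session

There is one attempt and no reset: what is moved stays moved. The work goes in short steps, Python scripts to look and compute and a tool call to move; the robot and the scene stay as the last step left them, time stands still between calls to the robot, and variables do not carry over. Pictures are saved under pics/ and viewed, about 8 in all and at most 12, crops included, and the job is handed in when it is done.

Besides the shell and the picture viewer there is one more tool, called after "Call:" as a command line: name --argument value ..., lists and objects as JSON in quotes. apply_moves: Moves the arm, as the interface text tells. Its arguments: {"type":"object","properties":{"moves":{"type":"array","items":{"type":"array","items":{"type":"array","items":{"type":"number"}}}}},"required":["moves"]}

```bash
mkdir -p pics; python3 - <<'E'
from bench import *
import cv2
for n in("scene","top"):
    cv2.imwrite(f"pics/{n}0.png",cv2.resize(camera(n)[:,:,::-1],None,fx=1.4,fy=1.4,interpolation=cv2.INTER_CUBIC))
    print(n,get_calibration(n))
o=get_obs();print(o['time_s'],o['eef_pos'],o['eef_rot'],o['wrist_force'],o['opening'])
E
```

```text
scene {'vertical_fov': 57.774002640759484, 'cx': 281.5242013773246, 'cy': 210.65661127268368, 'k1': -0.08048434670816006, 'R': array([[-0.26966565,  0.962868  ,  0.01287068],
       [ 0.7134709 ,  0.20875897, -0.66886394],
       [-0.64671455, -0.17118677, -0.74327342]]), 't': array([ 0.14305897, -0.38232516,  1.4308471 ])}
top {'vertical_fov': 48.42675811357849, 'cx': 282.3602593518173, 'cy': 209.96379352254027, 'k1': -0.0930660424840494, 'R': array([[-0.00927167, -0.99976397, -0.0196479 ],
       [-0.99460443,  0.01125055, -0.10312838],
       [ 0.10332509,  0.01858572, -0.99447398]]), 't': array([0.05086816, 0.62398011, 0.93775104])}
0.1 [0.20272843 0.53758878 0.24949346] [-2.82671702e-04  1.79424614e-01  9.83771418e-01 -7.24355888e-04] [ 0.09881511 -0.0347984   0.39036157] 0.9987768809590455
```

View pics/scene0.png

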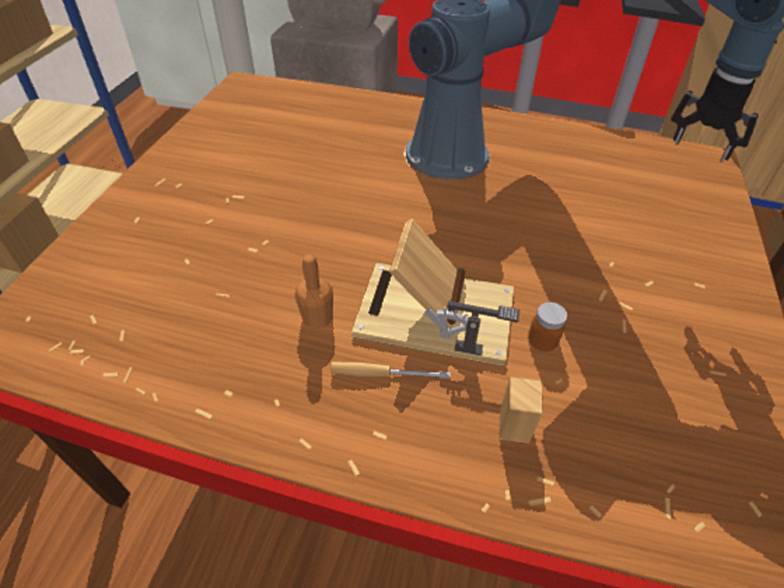

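View pics/top0.png

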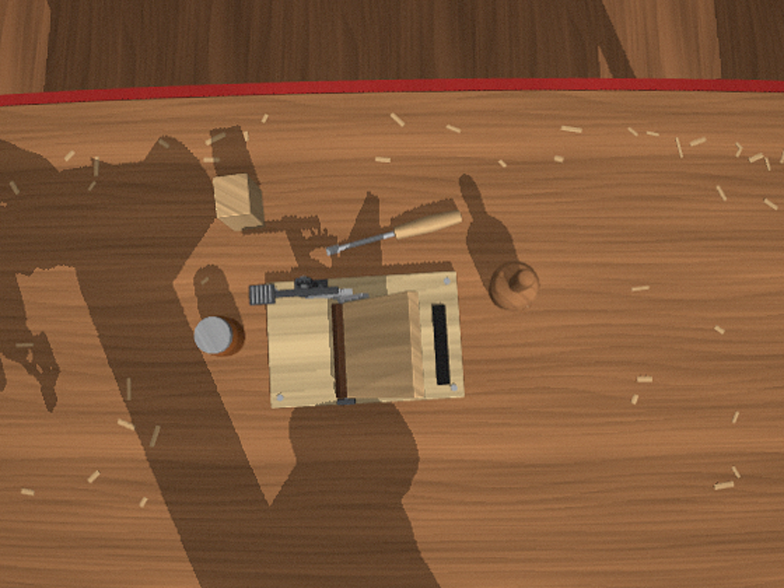

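Scene view: rest with board up, pawl pad at (510,313), jar at right, blank in front. Top view: base corners about (456,272), (464,396), (271,408), pad at (261,294), board free edge from (412,291) to (421,398), jar (217,336), blank (235,195), mallet (514,285).

```bash
cat >h.py <<'E'
import numpy as np
from bench import *
from scipy.optimize import least_squares
from scipy.spatial.transform import Rotation as Ro
C={n:get_calibration(n) for n in("scene","top")}
def proj(n,X):
    c=C[n];P=np.atleast_2d(X)@c["R"].T+c["t"];s=P[:,:2]/P[:,2:]
    f=210/np.tan(np.radians(c["vertical_fov"])/2)
    return f*s*(1+c["k1"]*(s**2).sum(1,keepdims=True))+[c["cx"],c["cy"]]
def stand(p,X):
    c,s=np.cos(p[2]),np.sin(p[2]);X=np.atleast_2d(X)
    return np.c_[p[0]+c*X[:,0]-s*X[:,1],p[1]+s*X[:,0]+c*X[:,1],X[:,2]]
def onplane(n,uv,z):
    return least_squares(lambda x:(proj(n,[x[0],x[1],z])-np.array(uv)/1.4)[0],[.5,0]).x
E
python3 - <<'E'
from h import *
L=.145;W=.095;T=.018
top={(-L,-W,T):(456,272),(-L,W,T):(464,396),(L,W,T):(271,408),(.13,-.066,.116):(261,294)}
sc={(-L,-W,T):(354,335),(L,-W,T):(507,357),(L,W,T):(514,287),(.13,-.066,.116):(509,313.5)}
def res(p,d,n):return (proj(n,stand(p,list(d)))-np.array(list(d.values()))/1.4).ravel()
f=lambda p:np.r_[res(p,top,"top"),res(p,sc,"scene")]
r=least_squares(f,[.55,0,1.57]);p=r.x;print(p,r.fun.reshape(-1,2).round(1).tolist())
r1=least_squares(lambda p:res(p,top,"top"),p);print('top only',r1.x)
np.save("p.npy",p)
def tilt(a,y,u,v):return [.03-u*np.cos(a)+v*np.sin(a)*1,y,.03+u*np.sin(a)+v*np.cos(a)]
# board upper free corners: y=.0155+-.069
obs={"top":[((.165,.009),-1,(411,291)),((.165,.009),1,(413,398))]}
for a in np.arange(.4,.96,.05):
    q=[[(proj(n,stand(p,tilt(a,.0155+s*.069,.165,v)))[0]*1.4).round() for v in(.009,-.009) for s in(-1,1)] for n in("top","scene")]
    print(round(a,2),np.array(q).reshape(2,-1).tolist())
print('pad',stand(p,[.13,-.066,.116]),'pawlpost',stand(p,[.075,-.0835,.1]))
for k,uv,z in(("jar",(213,335),.08),("blanktop",(232,195),.1),("mallet",(522,280),.162)):print(k,onplane("top",uv,z))
print("jar scene",onplane("scene",(551,315),.08),"blank",onplane("scene",(525,390),.1))
E
```

```text
[0.55913584 0.09376768 1.62549591] [[-0.7, -1.7], [0.2, 0.1], [-0.6, 0.2], [-0.3, -0.0], [-1.6, -2.6], [-0.0, 2.1], [0.1, -1.4], [0.2, -1.4]]
top only [0.55841434 0.09301537 1.62028253]
0.4 [[442.0, 292.0, 449.0, 393.0, 447.0, 293.0, 454.0, 392.0], [370.0, 287.0, 387.0, 237.0, 366.0, 293.0, 384.0, 243.0]]
0.45 [[440.0, 292.0, 447.0, 393.0, 445.0, 293.0, 452.0, 392.0], [372.0, 285.0, 389.0, 235.0, 368.0, 290.0, 385.0, 240.0]]
0.5 [[437.0, 291.0, 444.0, 394.0, 443.0, 292.0, 450.0, 393.0], [374.0, 282.0, 391.0, 232.0, 370.0, 288.0, 387.0, 238.0]]
0.55 [[434.0, 291.0, 441.0, 394.0, 440.0, 292.0, 447.0, 393.0], [377.0, 280.0, 394.0, 230.0, 372.0, 285.0, 389.0, 235.0]]
0.6 [[430.0, 291.0, 438.0, 395.0, 438.0, 291.0, 445.0, 394.0], [379.0, 278.0, 396.0, 228.0, 374.0, 283.0, 391.0, 233.0]]
0.65 [[427.0, 290.0, 434.0, 395.0, 434.0, 291.0, 442.0, 394.0], [382.0, 276.0, 399.0, 226.0, 376.0, 281.0, 393.0, 230.0]]
0.7 [[423.0, 290.0, 430.0, 396.0, 431.0, 291.0, 438.0, 395.0], [385.0, 274.0, 402.0, 224.0, 379.0, 278.0, 396.0, 228.0]]
0.75 [[418.0, 290.0, 425.0, 396.0, 427.0, 291.0, 435.0, 395.0], [389.0, 272.0, 405.0, 222.0, 382.0, 276.0, 398.0, 226.0]]
0.8 [[414.0, 290.0, 421.0, 397.0, 423.0, 290.0, 431.0, 396.0], [392.0, 271.0, 408.0, 220.0, 385.0, 274.0, 401.0, 224.0]]
0.85 [[409.0, 290.0, 416.0, 398.0, 419.0, 290.0, 426.0, 396.0], [396.0, 269.0, 411.0, 218.0, 388.0, 273.0, 404.0, 222.0]]
0.9 [[404.0, 290.0, 411.0, 398.0, 415.0, 290.0, 422.0, 397.0], [400.0, 268.0, 415.0, 217.0, 391.0, 271.0, 407.0, 220.0]]
0.95 [[398.0, 290.0, 405.0, 399.0, 410.0, 290.0, 417.0, 397.0], [404.0, 266.0, 419.0, 215.0, 395.0, 269.0, 411.0, 218.0]]
pad [[0.61792972 0.22718162 0.116     ]] pawlpost [[0.63841053 0.17322064 0.1       ]]
jar [0.56383493 0.30326578]
blanktop [0.76155445 0.2741068 ]
mallet [ 0.62726208 -0.1213714 ]
jar scene [0.57269364 0.3030335 ] blank [0.75654802 0.27284537]
```

Call:
apply_moves --moves '[[[-40,-11.6,0,0,0,-0.415,0],[-40,-11.6,0,0,0,-0.415,0],[-40,-11.6,0,0,0,-0.415,0],[-40,-11.6,0,0,0,-0.415,0],[-40,-11.6,0,0,0,-0.415,0],[-40,-11.6,0,0,0,-0.415,0],[-40,-11.6,0,0,0,-0.415,0],[-40,-11.6,0,0,0,-0.415,0]]]'

```text
time_s: 0.9
eef_pos: [0.5154, 0.3033, 0.2499]
eef_rot: [-0.0, -0.027, 1.0, -0.0]
wrist_force: [-0.1, 0.8, 0.5]
opening: -0.003
```

```bash
cat >>h.py <<'E'
def goto(x,y,z):
    "tool-frame cm from the present measured pose to a world TCP target"
    o=get_obs();q=o["eef_rot"];R=Ro.from_quat(np.r_[q[1:],q[0]]).as_matrix()
    print(o["eef_pos"].round(4),"toolx",R[:,0].round(3),"tooly",R[:,1].round(3),"F",o["wrist_force"].round(1),"open",round(o["opening"],2),"t",o["time_s"])
    print("shift cm",(R.T@(np.array([x,y,z])-o["eef_pos"])*100).round(2))
E
python3 -c "
from h import *
goto(.617,.227,.165)"
```

```text
[0.5154 0.3033 0.2499] toolx [-0.999 -0.054  0.001] tooly [-0.054  0.999 -0.   ] F [-0.1  0.8  0.5] open -0.0 t 0.9
shift cm [-9.74 -8.17  8.49]
```

Call:
apply_moves --moves '[[[-9.7,-8.2,3,0,0,0,0],[-9.7,-8.2,3,0,0,0,0],[-9.7,-8.2,8,0,0,0,0],[-9.7,-8.2,8,0,0,0,0],[-9.7,-8.2,8,0,0,0,0],[-9.7,-8.2,8,0,0,0,0],[-9.7,-8.2,8,0,0,0,0]]]'

```text
time_s: 1.6
eef_pos: [0.6157, 0.2297, 0.1726]
eef_rot: [0.001, -0.028, 1.0, 0.0]
wrist_force: [1.3, -0.3, 1.6]
opening: -0.001
```

```bash
python3 -c "
from h import *
import cv2
goto(.617,.227,.14)
a=[cv2.resize(camera(n)[r:r+120,c:c+130,::-1],None,fx=3,fy=3,interpolation=cv2.INTER_CUBIC) for n,r,c in(('top',150,140),('scene',140,290))]
cv2.imwrite('pics/a.png',np.hstack(a))
p=np.load('p.npy');P=get_obs()['eef_pos']+[0,0,-.019]
for n,r,c in(('top',150,140),('scene',140,290)):print(n,'tip',((proj(n,P)-[c,r])*3).round(),'pad',((proj(n,stand(p,[.13,-.066,.116]))-[c,r])*3).round())
"
```

```text
[0.6157 0.2297 0.1726] toolx [-0.998 -0.056 -0.003] tooly [-0.056  0.998  0.001] F [ 1.3 -0.3  1.6] open -0.0 t 1.6
shift cm [-0.1  -0.28  3.26]
top tip [[121. 177.]] pad [[138. 180.]]
scene tip [[233. 215.]] pad [[221. 248.]]
```

View pics/a.png

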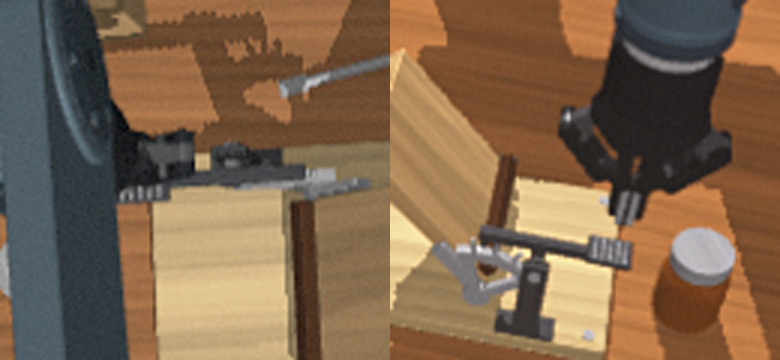

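Close view: fingertip sits above the pad, a few mm off at most; the pad is where predicted. Pressing.

Call:
apply_moves --moves '[[[-0.1,0,2.5,0,0,0,0],[-0.1,0,3.2,0,0,0,0],[-0.1,0,3.8,0,0,0,0],[-0.1,0.1,4.2,0,0,0,0],[-0.1,0.1,4.6,0,0,0,0],[-0.1,0.2,5,0,0,0,0],[-0.1,0.2,5.4,0,0,0,0],[-0.1,0.2,5.4,0,0,0,0]]]'

```text
time_s: 2.5
eef_pos: [0.6169, 0.2311, 0.1164]
eef_rot: [0.001, -0.027, 1.0, 0.001]
wrist_force: [-1.7, 3.9, 2.8]
opening: -0.002
```

Call:
apply_moves --moves '[[[0,0,0.3,0,0,0,0],[0,0,0.5,0,0,0,0],[0,0,0.6,0,0,0,0],[0,0,0.6,0,0,0,0]]]'

```text
time_s: 2.9
eef_pos: [0.6173, 0.2312, 0.1132]
eef_rot: [0.001, -0.027, 1.0, 0.001]
wrist_force: [-6.7, 3.7, 16.9]
opening: 0.001
```

```bash
python3 -c "
from h import *
import cv2
goto(.617,.231,.2)
cv2.imwrite('pics/b.png',cv2.resize(camera('scene')[140:290,230:430,::-1],None,fx=3,fy=3,interpolation=cv2.INTER_CUBIC))
"
```

```text
[0.6173 0.2312 0.1132] toolx [-0.999 -0.055 -0.002] tooly [-0.055  0.999  0.001] F [-6.7  3.7 16.9] open 0.0 t 2.9
shift cm [ 0.01 -0.01 -8.68]
```

View pics/b.png

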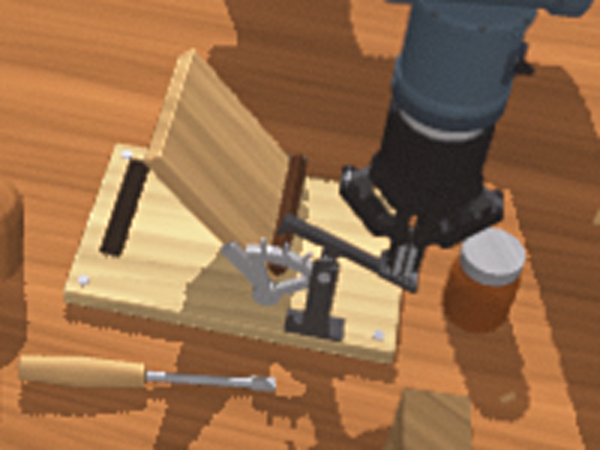

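Pawl is fully down (17 N at the stop, pad at about 94 mm) and its nose is lifted off the quadrant; the board is still up. Retreat and go over to the board.

Call:
apply_moves --moves '[[[0,0,-1,0,0,0,0],[0,0,-5,0,0,0,0],[0,0,-10.5,0,0,0,0],[0,0,-10.5,0,0,0,0],[0,0,-10.5,0,0,0,0]]]'

```text
time_s: 3.45
eef_pos: [0.6179, 0.2297, 0.2177]
eef_rot: [0.002, -0.027, 1.0, -0.0]
wrist_force: [0.4, 0.1, -0.5]
opening: -0.0
```

```bash
python3 -c "
from h import *
p=np.load('p.npy')
for a in (.88,.7,.5,.3,.1,0,-.03):
    X=[.03-.14*np.cos(a)+.009*np.sin(a),.0155,.03+.14*np.sin(a)+.009*np.cos(a)+.019]
    w=stand(p,X)[0]; print(a,w.round(4)); goto(*w)
"
```

```text
0.88 [0.5465 0.0407 0.1626]
[0.6179 0.2297 0.2177] toolx [-0.999 -0.054 -0.005] tooly [-0.054  0.999 -0.001] F [ 0.4  0.1 -0.5] open -0.0 t 3.45
shift cm [  8.17 -18.48   5.47]
0.7 [0.5476 0.0217 0.1461]
[0.6179 0.2297 0.2177] toolx [-0.999 -0.054 -0.005] tooly [-0.054  0.999 -0.001] F [ 0.4  0.1 -0.5] open -0.0 t 3.45
shift cm [  8.18 -20.39   7.13]
0.5 [0.5485 0.0045 0.124 ]
[0.6179 0.2297 0.2177] toolx [-0.999 -0.054 -0.005] tooly [-0.054  0.999 -0.001] F [ 0.4  0.1 -0.5] open -0.0 t 3.45
shift cm [  8.19 -22.11   9.34]
0.3 [ 0.5492 -0.008   0.099 ]
[0.6179 0.2297 0.2177] toolx [-0.999 -0.054 -0.005] tooly [-0.054  0.999 -0.001] F [ 0.4  0.1 -0.5] open -0.0 t 3.45
shift cm [  8.2  -23.36  11.84]
0.1 [ 0.5496 -0.0153  0.0719]
[0.6179 0.2297 0.2177] toolx [-0.999 -0.054 -0.005] tooly [-0.054  0.999 -0.001] F [ 0.4  0.1 -0.5] open -0.0 t 3.45
shift cm [  8.21 -24.09  14.55]
0 [ 0.5497 -0.0169  0.058 ]
[0.6179 0.2297 0.2177] toolx [-0.999 -0.054 -0.005] tooly [-0.054  0.999 -0.001] F [ 0.4  0.1 -0.5] open -0.0 t 3.45
shift cm [  8.22 -24.25  15.94]
-0.03 [ 0.5497 -0.0171  0.0538]
[0.6179 0.2297 0.2177] toolx [-0.999 -0.054 -0.005] tooly [-0.054  0.999 -0.001] F [ 0.4  0.1 -0.5] open -0.0 t 3.45
shift cm [  8.22 -24.27  16.36]
```

Call:
apply_moves --moves '[[[8.2,-17.6,0,0,0,0,0],[8.2,-17.6,0,0,0,0,0],[8.2,-17.6,0,0,0,0,0],[8.2,-17.6,0,0,0,0,0],[8.2,-17.6,0,0,0,0,0],[8.2,-17.6,0,0,0,0,0],[8.2,-17.6,2,0,0,0,0],[8.2,-17.6,3,0,0,0,0]]]'

```text
time_s: 4.25
eef_pos: [0.5433, 0.051, 0.183]
eef_rot: [-0.001, -0.028, 1.0, 0.0]
wrist_force: [-0.8, 0.7, 0.8]
opening: 0.003
```

```bash
python3 -c "
from h import *
import cv2
goto(.5465,.05,.162)
cv2.imwrite('pics/c.png',cv2.resize(camera('scene')[120:290,200:400,::-1],None,fx=3,fy=3,interpolation=cv2.INTER_CUBIC))
"
```

```text
[0.5433 0.051  0.183 ] toolx [-0.998 -0.055  0.003] tooly [-0.055  0.998  0.001] F [-0.8  0.7  0.8] open 0.0 t 4.25
shift cm [-0.32 -0.12  2.1 ]
```

View pics/c.png

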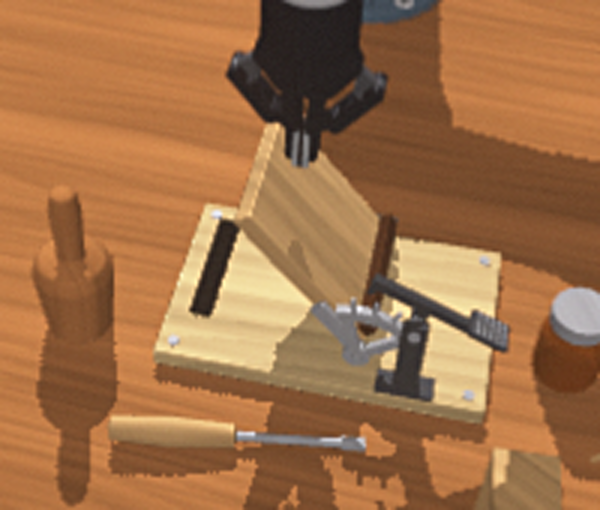

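Fingertip is over the board near its free edge, pawl stays swung free (pad low at (490,330)). Push along the arc.

Call:
apply_moves --moves '[[[0,-0.1,1.5,0,0,0,0],[0,-0.1,2.1,0,0,0,0],[0,-0.8,2.6,0,0,0,0],[0,-1.4,3.2,0,0,0,0],[0,-2,3.7,0,0,0,0],[0,-2.6,4.4,0,0,0,0],[0,-3.2,5.2,0,0,0,0],[0,-3.8,5.9,0,0,0,0]]]'

```text
time_s: 5.1
eef_pos: [0.5462, 0.0116, 0.1259]
eef_rot: [0.0, -0.027, 1.0, 0.0]
wrist_force: [0.1, 5.4, 2.8]
opening: -0.0
```

```bash
python3 -c "
from h import *
goto(.5465,-.013,.058)"
```

```text
[0.5462 0.0116 0.1259] toolx [-0.999 -0.054 -0.   ] tooly [-0.054  0.999  0.   ] F [0.1 5.4 2.8] open -0.0 t 5.1
shift cm [ 0.11 -2.46  6.79]
```

Call:
apply_moves --moves '[[[0,-0.5,0.8,0,0,0,0],[0,-0.9,1.7,0,0,0,0],[0,-1.3,2.6,0,0,0,0],[0,-1.7,3.6,0,0,0,0],[0,-2.0,4.6,0,0,0,0],[0,-2.2,5.5,0,0,0,0],[0,-2.4,6.3,0,0,0,0],[0,-2.4,6.6,0,0,0,0]]]'

```text
time_s: 5.9
eef_pos: [0.5474, -0.0122, 0.0594]
eef_rot: [-0.0, -0.027, 1.0, -0.0]
wrist_force: [-0.8, -0.6, 3.3]
opening: 0.001
```

Call:
apply_moves --moves '[[[0,0,0.2,0,0,0,0],[0,0,0.4,0,0,0,0],[0,0,0.5,0,0,0,0],[0,0,0.5,0,0,0,0],[0,0,0.5,0,0,0,0]]]'

```text
time_s: 6.4
eef_pos: [0.5475, -0.0123, 0.0578]
eef_rot: [-0.0, -0.027, 1.0, -0.001]
wrist_force: [-10.7, -0.4, 24.9]
opening: 0.003
```

25 N with the tip at 38.8 mm (board top is 39 mm when flat), so the board is on its stop. Lift off and check.

Call:
apply_moves --moves '[[[0,0,-0.5,0,0,0,0],[0,0,-3,0,0,0,0],[0,0,-8,0,0,0,0],[0,0,-13,0,0,0,0],[0,0,-16,0,0,0,0],[0,0,-16,0,0,0,0],[0,0,-16,0,0,0,0]]]'

```text
time_s: 7.1
eef_pos: [0.5476, -0.0119, 0.2158]
eef_rot: [0.001, -0.027, 1.0, -0.0]
wrist_force: [-0.3, -0.0, -1.4]
opening: 0.002
```

```bash
python3 -c "
from h import *
import cv2
goto(.5465,.05,.2)
cv2.imwrite('pics/d.png',cv2.resize(camera('scene')[150:330,200:400,::-1],None,fx=3,fy=3,interpolation=cv2.INTER_CUBIC))
p=np.load('p.npy')
for a in(0,.04,.1):print(a,[((proj('scene',stand(p,[.03-.165*np.cos(a)+.009*np.sin(a),.0155+s*.069,.03+.165*np.sin(a)+.009*np.cos(a)]))-[200,150])*3).round().tolist() for s in(-1,1)])
for b in(0,.27,.4):print('pad',b,((proj('scene',stand(p,[.075+.055*np.cos(b)+.024*np.sin(b),-.066,.092-.055*np.sin(b)+.024*np.cos(b)]))-[200,150])*3).round())
"
```

```text
[ 0.5476 -0.0119  0.2158] toolx [-0.999 -0.054 -0.002] tooly [-0.054  0.999 -0.001] F [-0.3 -0.  -1.4] open 0.0 t 7.1
shift cm [-0.22  6.19  1.57]
0 [[[176.0, 211.0]], [[213.0, 105.0]]]
0.04 [[[177.0, 207.0]], [[213.0, 100.0]]]
0.1 [[[178.0, 199.0]], [[215.0, 93.0]]]
pad 0 [[491. 218.]]
pad 0.27 [[494. 231.]]
pad 0.4 [[493. 237.]]
```

View pics/d.png

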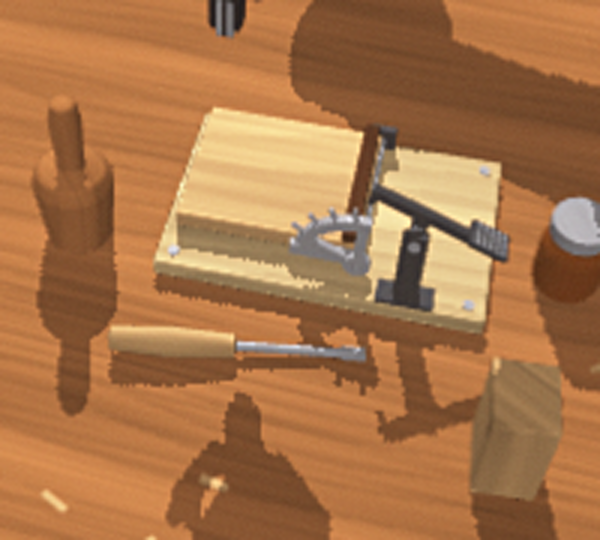

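The board's corners, at (178,213) and (213,108), match the flat prediction. The pad at (490,239) matches about 0.4 rad, and the bystanders haven't moved.

```bash
python3 -c "
from bench import *
print(hand_in())"
```

```text
the job is handed in; nothing more can be done
None
```

The pawl is pressed free, the board lies flat on its base, and I have handed the job in at about 7 s of robot time. The hand-in gave no verdict.

- **Pawl:** I pressed the thumb pad with the closed fingertips until it reached its stop, at about 17 N. In the last picture the pad sits where it should at about 0.40 rad, and its nose is clear of the teeth.
- **Board:** I pushed it down along its arc until the force rose to 25 N with the tip at 38.8 mm; the flat board's top is at 39 mm. In the picture its free corners match zero tilt to within about 3 crop pixels, or 1 camera pixel; 0.04 rad would shift them by 4 to 5 crop pixels.
- **Bystanders:** the mallet, blank, jar and gouge look unmoved by eye; I did not measure their positions again after the push.
- **Robot:** I left the tool clear of everything, at 0.216 m.

No check failed or disagreed.

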